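# Isolate the calibration bath and pin it out

## Robot

A 6-joint arm with a two-finger parallel gripper is mounted at the origin on the work surface. World frame = base frame: x ahead of the robot, y to its left, z up, the work surface at z = 0. Lengths are in m, angles in degrees, forces in N, time in s.
With the tool pointing down it reaches from about 0.25 to 0.775 m from the base axis. Payload 8.9 kg.
Tool frame: the origin (TCP) lies at the very end of the fingers, on their centre line; the grasp point (between the pads) lies 19 mm behind it; z points along the fingers, x is the direction in which the jaws open and shut, and the axes are right-handed (so a half turn about z gives the same grasp; the last joint's range is limited). The gripper opens to 85 mm and grips with 20 to 120 N. Pads are 22 mm wide; open, the fingers measure 114 mm over their backs; the gripper's body (76 mm by 85 mm) begins 54 mm behind the grasp point. The pads swing forward as they close: fully open they stand 13 mm farther back than shut.
Start: joints at [60.143, 16.656, -8.789, 64.555, 0, 82.019], TCP at [0.196, 0.487, 0.231] pointing down, gripper open.
Joint ranges: [-144.48, 144.48], [-52.06, 99.96], [-74.48, 78.29], [-112.23, 115.85], [-86.99, 84.42], [-180, 180]. Speed limits (degrees/s): [127.2, 127.2, 159.86, 180, 180, 180].

## Interface

Orientations are given as a 3x3 rotation matrix whose columns are the frame's x, y, z axes.
In Python, from plant import robot, snapshot, job_done gives the robot as it stands. Calls block until the motion is done:
- robot.move_ptp(position, orientation): joint-space move of the TCP to a pose.
- robot.move_straight(position, attitude=None, velocity=0.15): straight line of the TCP; attitude=None keeps the orientation; velocity is the mean speed in m/s.
- robot.move_j(angles): joint-space move.
- robot.move_gripper(opening): finger opening in m; the grip force is fixed at half the most; returns when the fingers have stopped.
- robot.pause(seconds).
- robot.ik(position, orientation): joint angles nearest the present ones, or None.
- robot.get_obs(): the state.
- snapshot(name): name is "scene" or "side" or "wrist"; returns a dict with "frame" (384x512x3 uint8, red, green, blue), "z_map" (384x512 float32, m along the optical axis (not along the pixel's ray), 0 where there is no reading), "mtx" (3x3 intrinsics, pixels), "R" (3x3) and "t" (3): a world point X has camera coordinates R X + t; the wrist camera has in their place "tool_from_camera" (4x4, takes a point from camera to tool coordinates, whose origin is the TCP and whose axes are the tool frame's). Camera axes: x right, y down, z forward; pixel columns grow to the right and rows downward; lengths in m; the calibration is good to about 2 mm. A picture is of the moment at which its call begins: read the wrist's pose just before it.
A pose or a line that the arm cannot do raises robot.MotionError and nothing moves.
- job_done(): hands the job in, once; it reports no verdict.
The state is a dict: "time": time; "qpos": joint angles; "qvel": joint speeds; "tau": joint torques, N m; "eef_pos": TCP position; "eef_rot": TCP orientation; "wrist_force": force on the tool from outside, world axes, zero at the start; "ft_torque": the same for the moment, N m; "width": finger opening in m.
Only numpy, scipy, OpenCV 4.12 (cv2) and the standard library are available. Lean on these libraries where they do the work, as an engineer would, in place of code of your own. Each camera call takes 0.05 s, during which the arm holds its last target.

## Task

Switch the calibration bath off at its isolator and lock it off: swing the red handle to OFF, so that the hole in its tab lines up with the hole in the steel hasp under it, then take the red lockout pin from the aluminium block and push it fully home through both holes. Let go, and leave everything else as it is.

Things in the scene. Friction and masses are not known exactly. Their poses are not given: they have to be found in the camera images.
- isolator: Grey switch box with a yellow front plate (red strip at 12 o'clock = ON, green strip at 9 o'clock = OFF) on a dark stand, 220 mm wide, fixed; it stands at the left or the right, turned a little. Its face slopes 35 deg from level, rising away from the robot. Origin: on the table; x points back (away from the robot at yaw 0), y left, z up. The face is 200 mm up the slope x 220 mm wide; its centre (the pivot) is 116.5 mm above the origin.
- pivot (a point): Where the handle's turning axis meets the sloped face (face centre). The axis is square to the face, which is the z axis of hasp.
- handle (a joint): Handle angle in rad. 0 = OFF: the paddle points level to the isolator's left (9 o'clock seen by the robot) and the tab hole lies exactly over the hasp hole, both 62 mm from the axis at 3 o'clock. It grows clockwise (seen facing the panel); about 1.57 = ON, paddle straight up the slope (12 o'clock). Range -0.30 to 1.65: no stop or click at OFF, the handle swings 17 deg past it. Stiff: it stays where it is left, about 0.2 N m (3 N at the paddle).
- grip (a point): On the red paddle where it is best pinched across its sides: 78 mm from the axis and 58 mm out from the face. It moves with the handle; its x axis runs across the paddle's width (the pinching direction), y along the paddle away from the axis, z out of the face. The paddle is 16 mm wide, reaches from 15 to 105 mm from the axis, and stands 34 to 70 mm out from the face, with free space beneath and beside it.
- tab_hole (a point): Centre of the 15 mm hole in the red handle's tab, at the tab's outer surface, 40 mm out from the face. The tab is 36 mm square and 6 mm thick, opposite the paddle; moves with the handle, with the same axes as grip.
- hasp: Fixed steel hasp block, 36 mm square, with a 15 mm through hole 22 mm deep. Origin: centre of the hole's outer mouth, 32 mm out from the face; z is the hole axis, square out of the sloped face (35 deg from vertical, leaning to the robot); x up the slope, y to the isolator's left. With the handle at OFF the tab lies over it: its outer surface is 8 mm above this origin. The far end of the hole is open, 10 mm clear of the face.
- pin: Red lockout pin, about 90 g, standing in a hole of the block. Steel shank 9 mm dia, 34 mm long, tapered at the tip; red flange 30 mm dia, 5 mm thick; above it a round red grip 20 mm dia, 36 mm tall, with a white band. Origin: underside of the flange (top of the shank), z up along the pin to the grip. Fully home its origin lies 8 mm above hasp on the hole axis, flange flat on the tab.
- block: Aluminium storage block, fixed, 70 x 150 x 40 mm, with two 13 mm holes 80 mm apart along its y, at y = -40 and +40 mm; the pin stands in either one, its flange on the block's top (40 mm), shank straight down. Origin: centre of underside.
- probe: Bystander: temperature probe like the pin but with a BLACK grip (18 mm dia, 48 mm tall above its flange); stands in the other hole of the block. Not to be used. Origin: underside of its flange, z up along it.
- meter: Bystander: grey handheld meter 190 x 70 x 30 mm, lavender screen, orange keys, lying flat beyond the task area. Origin: centre of underside.
- screwdriver: Bystander: screwdriver lying near the robot at its left. Origin under its middle, long axis x.
- jar: Bystander: small closed jar, 50 mm dia, 70 mm tall, about 12 cm beyond the block. Origin: centre of underside.
- wrench: Bystander: wrench 130 mm long lying across, about 10 cm on the robot's side of the block. Origin under its middle.
- beaker: Bystander: white open beaker, 64 mm dia, 80 mm tall, far left. Origin: centre of underside.
- fuse_tray: Bystander: blue open tray 100 x 140 x 35 mm, right. Origin: centre of underside.
There are look-alikes about, which are no part of the job. What is meant by the pin is not green, orange or purple, and is the smaller of those in its own colour.

How it is judged (in metres and radians):
On the way, in this order (a step that is already met when the one before it is completed fails the run):
1. the handle stands at OFF, tab hole over hasp hole (within 0.1 rad, about 6 mm) (value of joint handle between -0.1 and 0.1 rad), for 0.3 s.
2. the pin is home through both holes (value of joint handle between -0.11 and 0.11 rad and z of pin in the frame of hasp between 0 and 0.012 m and x of pin in the frame of hasp between -0.007 and 0.007 m and y of pin in the frame of hasp between -0.007 and 0.007 m and angle between the z axis of pin and the z axis of hasp, either way round below 0.25 rad), for 0.2 s.
At the end, for the whole second after the job is handed in: The handle is at OFF within 0.11 rad, the red pin stands through both holes with its flange within 4 mm of the tab (12 mm of the hasp mouth), within 7 mm of the hole axis and 0.25 rad of its direction, released and at rest (all of step 2 and linear speed of pin below 0.02 m/s and contact force between the fingers and pin below 0.1 N and contact force between the fingers and isolator below 0.1 N); the robot touches nothing.
It fails at once if the probe, meter, jar, wrench, screwdriver, beaker or tray moved more than 30 mm (distance of any of probe, meter, screwdriver, jar, wrench, beaker, fuse_tray from where it was at the start of the episode above 0.03 m).
It also fails if it takes over 56 s, if anything falls off the work surface, if the arm or the gripper's body presses on something with over 40 N, if the wrist force passes 120 N, or if a joint passes its speed limit or range.

## Working session

There is one attempt and no reset: what is moved stays moved. The work goes in short steps, each a Python script; the robot and the scene stay as the last script left them, time stands still between calls to the robot, and variables do not carry over. Pictures are saved under pics/ and viewed, and the job is handed in when it is done.

```bash
ls; mkdir -p pics; python3 - <<'E'
from plant import robot, snapshot
import cv2,numpy as np
for n in ["scene","side"]:
    s=snapshot(n); cv2.imwrite(f"pics/{n}0.png",cv2.resize(s["frame"][:,:,::-1],(800,600),interpolation=cv2.INTER_CUBIC))
    np.savez(f"{n}0.npz",**s)
    print(n,s["mtx"].tolist(),(-s["R"].T@s["t"]).round(3))
o=robot.get_obs();print(o["time"],o["eef_pos"],o["eef_rot"],o["width"])
E
```

```text
pics
scene [[364.98467733677376, 0.0, 251.232517088586], [0.0, 364.98467733677376, 187.59744458534485], [0.0, 0.0, 1.0]] [ 1.274 -0.601  1.037]
side [[366.4033297781802, 0.0, 249.58511624647596], [0.0, 366.4033297781802, 191.2886109848866], [0.0, 0.0, 1.0]] [ 0.463 -1.027  0.825]
0.1 [0.19539521 0.48684815 0.23079514] [[ 3.72526755e-01  9.28021281e-01 -5.64396480e-04]
 [ 9.28020695e-01 -3.72527159e-01 -1.05156154e-03]
 [-1.18612451e-03 -1.32036805e-04 -9.99999288e-01]] 0.08542360098518877
```

View pics/scene0.png

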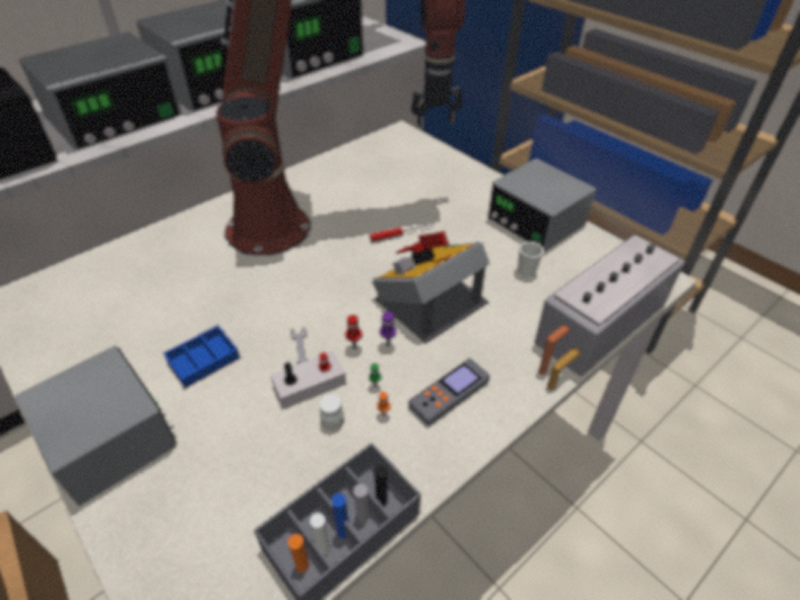

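View pics/side0.png

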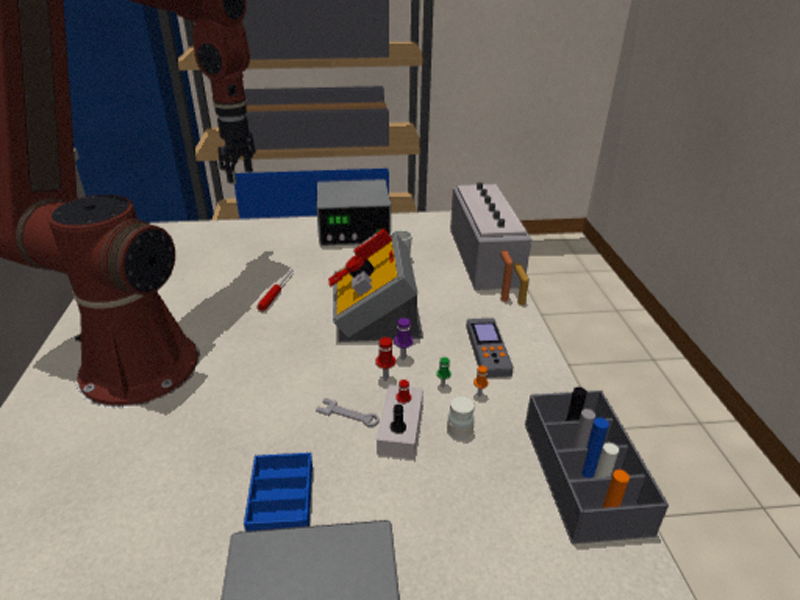

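The scene image shows two red candidates. The larger one stands free at scene (353,328) / side (385,352). The smaller one stands in the aluminium block beside the black probe at scene (323,361) / side (403,390). The green, orange and purple pieces are excluded, so the small red one in the block fits. I'll confirm with a crop and measure.

```bash
cat > h.py <<'E'
import numpy as np,cv2
def cloud(s):
    K=s["mtx"];z=s["z_map"];v,u=np.mgrid[:z.shape[0],:z.shape[1]]
    P=np.stack([(u-K[0,2])/K[0,0]*z,(v-K[1,2])/K[1,1]*z,z],-1)
    if "R" in s: W=(P-s["t"])@s["R"]
    else: W=P
    W=W.copy();W[z<=0]=np.nan
    return W
E
python3 - <<'E'
from h import *
for n,box in (("scene",(150,280,165,330)),("side",(140,290,200,330))):
    s=dict(np.load(n+"0.npz")); f=s["frame"];W=cloud(s)
    r0,r1,c0,c1=box
    cv2.imwrite(f"pics/{n}_crop.png",cv2.resize(f[r0:r1,c0:c1,::-1],None,fx=5 if n=="scene" else 4.5,fy=5 if n=="scene" else 4,interpolation=cv2.INTER_CUBIC)[:600,:800])
    hsv=cv2.cvtColor(f,cv2.COLOR_RGB2HSV)
    H,S,V=[hsv[...,i].astype(int) for i in range(3)]
    on=(W[...,0]>0.2)&(W[...,0]<0.85)&(abs(W[...,1])<0.6)&(W[...,2]>0.01)
    red=((H<6)|(H>174))&(S>150)&(V>60)&on
    k,l,st,ce=cv2.connectedComponentsWithStats(red.astype(np.uint8))
    print(n)
    for i in range(1,k):
        if st[i,4]>15:
            p=W[l==i];print(" red",ce[i].round(),st[i,4],np.nanmedian(p,0).round(3),np.nanmin(p,0).round(3),np.nanmax(p,0).round(3))
    yel=(H>15)&(H<30)&(S>170)&(V>80)&on
    k,l,st,ce=cv2.connectedComponentsWithStats(yel.astype(np.uint8))
    for i in range(1,k):
        if st[i,4]>40:
            p=W[l==i];c=np.median(p,0);
            for _ in range(3):
                u_,s_,vt=np.linalg.svd(p-p.mean(0));d=(p-p.mean(0))@vt[2];p=p[abs(d)<0.005]
            nn=vt[2]*np.sign(vt[2][2]);print(" yel",ce[i].round(),st[i,4],c.round(3),nn.round(3),"tilt",np.degrees(np.arccos(nn[2])),"az",np.degrees(np.arctan2(-nn[1],-nn[0])))
    blk=(abs(W[...,2]-0.04)<0.004)&(S<60)&on
    k,l,st,ce=cv2.connectedComponentsWithStats(blk.astype(np.uint8))
    for i in range(1,k):
        if st[i,4]>60:
            p=W[l==i];R=cv2.minAreaRect((p[:,:2]*1000).astype(np.float32));print(" z40",ce[i].round(),st[i,4],np.median(p,0).round(3),R)
E
```

```text
scene
 red [247. 150.] 66 [0.271 0.228 0.02 ] [0.25  0.191 0.012] [0.292 0.274 0.028]
 red [274. 155.] 136 [0.525 0.151 0.191] [0.485 0.132 0.144] [0.576 0.16  0.233]
 red [225. 205.] 20 [ 0.546 -0.099  0.105] [ 0.536 -0.104  0.1  ] [ 0.556 -0.09   0.109]
 red [226. 214.] 45 [ 0.551 -0.102  0.06 ] [ 0.531 -0.11   0.051] [ 0.556 -0.081  0.084]
 yel [278. 165.] 214 [0.547 0.162 0.144] [-0.576  0.012  0.818] tilt 35.151278789453656 az -1.1793102643520295
 z40 [196. 240.] 580 [ 0.563 -0.239  0.04 ] ((557.5625, -235.3732147216797), (149.40113830566406, 74.3740234375), 76.70992279052734)
side
 red [232. 162.] 331 [0.509 0.151 0.182] [0.428 0.129 0.034] [0.601 0.532 0.232]
 red [172. 190.] 102 [0.268 0.227 0.022] [0.242 0.183 0.01 ] [0.292 0.283 0.029]
 red [246. 219.] 47 [ 0.539 -0.098  0.105] [ 0.528 -0.111  0.095] [ 0.551 -0.082  0.11 ]
 red [247. 230.] 105 [ 0.54  -0.105  0.06 ] [ 0.521 -0.116  0.049] [ 0.558 -0.081  0.088]
 red [258. 245.] 26 [ 0.566 -0.199  0.081] [ 0.559 -0.206  0.072] [ 0.575 -0.191  0.083]
 red [258. 253.] 58 [ 0.565 -0.205  0.05 ] [ 0.554 -0.214  0.041] [ 0.579 -0.189  0.069]
 yel [235. 178.] 591 [0.532 0.121 0.134] [-0.574  0.011  0.819] tilt 35.0146899617579 az -1.0698853151007282
 z40 [256. 267.] 654 [ 0.554 -0.25   0.04 ] ((556.1661987304688, -235.91363525390625), (153.98324584960938, 70.30758666992188), 76.31053924560547)
```

View crops.

View pics/side_crop.png

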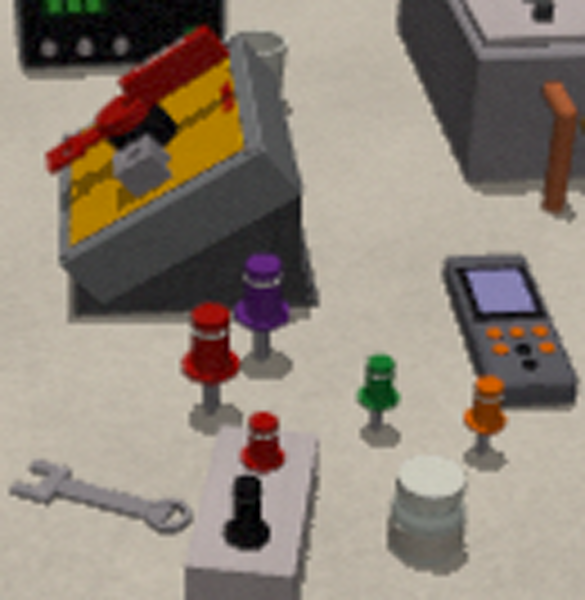

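View pics/scene_crop.png

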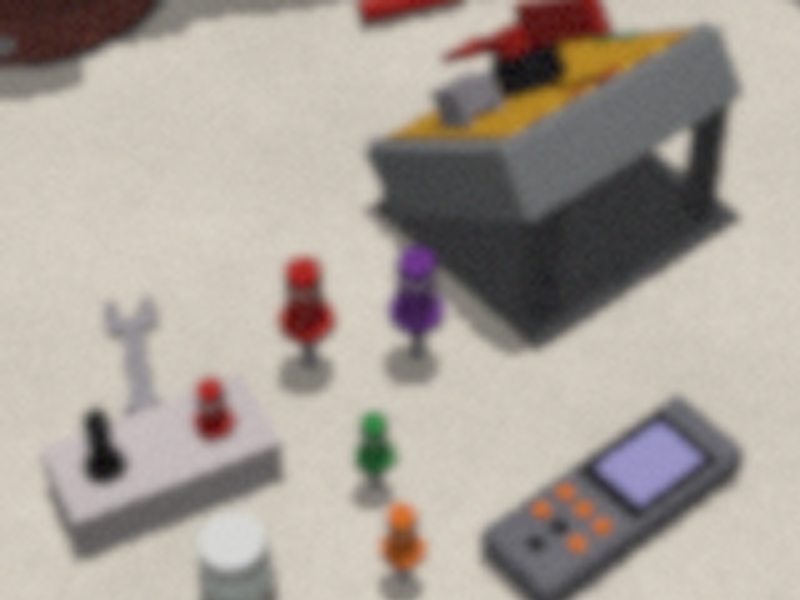

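Confirmed: the pin is the small red one at side_crop (263,440), in the block's +y hole with the probe in the other. The handle is at about 12 o'clock. Next is a wrist view square to the face for a precise isolator pose.

```bash
cat >> h.py <<'E'
from plant import robot, snapshot
def wrist(name):
    o=robot.get_obs(); s=snapshot("wrist"); T=s["tool_from_camera"]
    C=cloud({k:s[k] for k in("mtx","z_map")})
    W=(C@T[:3,:3].T+T[:3,3])@o["eef_rot"].T+o["eef_pos"]
    cv2.imwrite(f"pics/{name}.png",cv2.resize(s["frame"][:,:,::-1],(800,600),interpolation=cv2.INTER_CUBIC))
    np.savez(name+".npz",W=W,f=s["frame"],T=T,K=s["mtx"],R=o["eef_rot"],p=o["eef_pos"])
    return W,s
def iso_R(yaw):
    c,s=np.cos(yaw),np.sin(yaw); Rz=np.array([[c,-s,0],[s,c,0],[0,0,1]])
    a=np.radians(35); ca,sa=np.cos(a),np.sin(a)
    return Rz@np.array([[ca,0,-sa],[0,1,0],[sa,0,ca]])  # hasp axes
E
python3 - <<'E'
from h import *
H=iso_R(np.radians(-1.1)); fc=np.array([.54,.15,.1165])
for sg in (1,-1):
    # tool x along sg*y_h ; z=-n ; y=z x x
    for th in (0,90):
        t=np.radians(th)
        x=sg*(H@[np.sin(-t),np.cos(t),0]) ; z=-H[:,2]; R=np.column_stack([x,np.cross(z,x),z])
        q=robot.ik(fc+.25*H[:,2],R); print(sg,th,None if q is None else np.round(q,1))
        q=robot.ik(fc+.06*H[:,2],R); print(sg,th,None if q is None else np.round(q,1))
s=snapshot("wrist");print(s["tool_from_camera"].round(3))
E
```

```text
1 0 [ 20.4 -22.4 -43.4  35.9 -12.2  17.9]
1 0 [ 13.9   0.7 -53.5   1.7  -8.5  12.4]
1 90 [ 20.4 -22.4 -43.4  35.9 -12.2 -72.1]
1 90 [ 13.9   0.7 -53.5   1.7  -8.5 -77.6]
-1 0 [  20.4  -22.4  -43.4   35.9  -12.2 -162.1]
-1 0 [  13.9    0.7  -53.5    1.7   -8.5 -167.6]
-1 90 [ 20.4 -22.4 -43.4  35.9 -12.2 107.9]
-1 90 [ 13.9   0.7 -53.5   1.7  -8.5 102.4]
[[ 1.     0.    -0.    -0.001]
 [-0.     0.957  0.29  -0.074]
 [ 0.    -0.29   0.957 -0.141]
 [ 0.     0.     0.     1.   ]]
```

```bash
python3 - <<'E'
from h import *
H=iso_R(np.radians(-1.1)); fc=np.array([.54,.15,.1165])
x=H[:,1];z=-H[:,2];R=np.column_stack([x,np.cross(z,x),z])
robot.move_ptp(fc+.22*H[:,2],R)
wrist("w1"); print(robot.get_obs()["time"])
E
```

```text
1.675
```

View pics/w1.png

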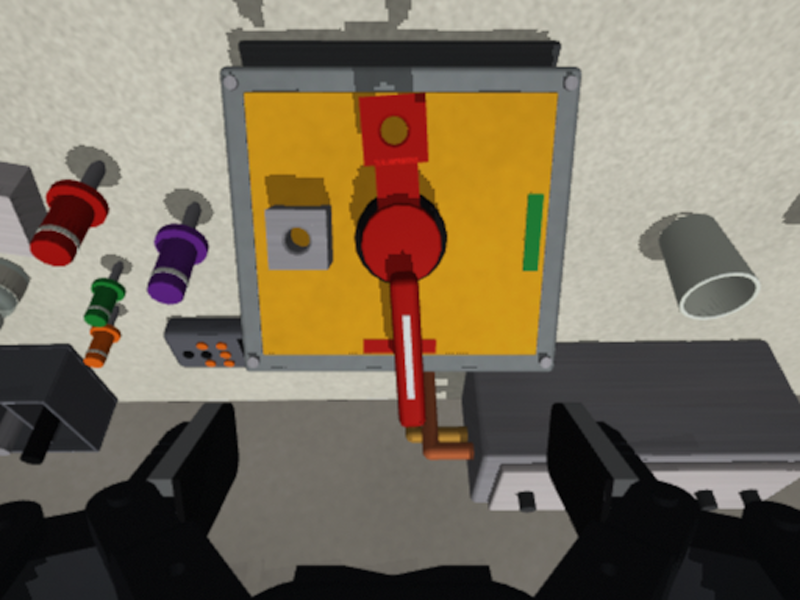

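The wrist view shows the face upside down: up-slope is image-down. The hasp hole is at (299,239), the tab hole at (394,130), the hub at (400,240), and the paddle runs from (403,280) to (412,425), so the handle is a little past 12 o'clock. Next I'll fit these.

```bash
python3 - <<'E'
from h import *
d=np.load("w1.npz");W=d["W"];f=d["f"]
hsv=cv2.cvtColor(f,cv2.COLOR_RGB2HSV);Hh,S,V=[hsv[...,i].astype(int) for i in range(3)]
reg=(W[...,0]>.4)&(W[...,0]<.7)&(abs(W[...,1]-.15)<.16)&(W[...,2]>.03)
yel=(Hh>15)&(Hh<30)&(S>170)&(V>60)&reg
p=W[yel]
for _ in range(4):
    c=p.mean(0);vt=np.linalg.svd(p-c,full_matrices=False)[2];p=p[abs((p-c)@vt[2])<.003]
n=vt[2]*np.sign(vt[2][2]);print("n",n.round(4),"tilt",np.degrees(np.arccos(n[2])),"yaw",np.degrees(np.arctan2(-n[1],-n[0])),len(p))
yaw=np.arctan2(-n[1],-n[0])
H=iso_R(yaw)
L=(W-c)@H   # local
# frame (grey+yellow) extents at plane |z|<4mm
m=reg&(abs(L[...,2])<.006)
k,l=cv2.connectedComponents(m.astype(np.uint8));i=np.bincount(l[m]).argmax();q=L[l==i]
R=cv2.minAreaRect((q[:,:2]*1000).astype(np.float32));print("face rect",R)
cc=np.array(R[0])/1000; 
print("face centre",(c+H@[cc[0],cc[1],0]).round(4))
# hasp grey at z~32
o=np.array([cc[0],cc[1],0]);L=L-o
m=reg&(abs(L[...,2]-.032)<.004)&(S<60)&(V>60)&(L[...,1]<-.03)
q=L[m];R=cv2.minAreaRect((q[:,:2]*1000).astype(np.float32));print("hasp",R,np.median(q[:,2]),len(q))
red=((Hh<6)|(Hh>174))&(S>150)&reg
for nm,z0 in(("tab",.040),("pad",.070)):
    m=red&(abs(L[...,2]-z0)<.004)
    if nm=="tab":m&=L[...,0]<-.03
    q=L[m];R=cv2.minAreaRect((q[:,:2]*1000).astype(np.float32));print(nm,R,np.median(q[:,2]),len(q))
# hub disc height
m=red&(np.hypot(L[...,0],L[...,1])<.03);q=L[m];print("hub",q.mean(0),np.percentile(q[:,2],[5,50,95]))
# pixel circle holes: ray-plane
K,T,Rw,pw=d["K"],d["T"],d["R"],d["p"]
def ray(u,v,z0):
    r=np.array([(u-K[0,2])/K[0,0],(v-K[1,2])/K[1,1],1]);r=Rw@(T[:3,:3]@r);o_=Rw@T[:3,3]+pw
    ol=(o_-c)@H-o;rl=r@H;return (ol+rl*(z0-ol[2])/rl[2]).round(4)
print("hasp hole",ray(299*.64,239*.64,.032),"tab hole",ray(394*.64,130*.64,.04),"hub",ray(401*.64,240*.64,.05))
E
```

```text
n [-0.5739  0.0121  0.8188] tilt 35.03051504563156 yaw -1.2038038589573041 23079
face rect ((6.659576416015625, -3.398529052734375), (197.88720703125, 219.48681640625), 0.09361439198255539)
face centre [0.5101 0.1551 0.1177]
hasp ((-0.30114173889160156, -61.575984954833984), (34.69234848022461, 35.433109283447266), 0.22643744945526123) 0.02927458639193547 1172
tab ((-54.66508483886719, -3.410551071166992), (49.54667663574219, 35.18497848510742), 3.9144973754882812) 0.03731832727397163 1839
pad ((59.17143249511719, 4.03830623626709), (87.93183135986328, 14.610507011413574), 3.4774832725524902) 0.06705949634209878 1005
hub [-0.00096251  0.00039618  0.04736755] [0.03675191 0.04624796 0.06689881]
hasp hole [-0.0006 -0.0593  0.032 ] tab hole [-0.0613 -0.0035  0.04  ] hub [-0.0031  0.0005  0.05  ]
```

```bash
cat >> h.py <<'E'
YAW=np.radians(-1.15); H=iso_R(YAW); n=H[:,2]
FC=np.array([.5101,.1551,.1177])-.0022*n
def Rt(phi): # tool x = y_h turned by phi ccw about n
    x=H@[-np.sin(phi),np.cos(phi),0]; z=-n
    return np.column_stack([x,np.cross(z,x),z])
def gp(th,out): return FC+H@[.078*np.sin(th),.078*np.cos(th),out]
def st(tag=""):
    o=robot.get_obs();print(tag,"t",round(o["time"],2),"p",o["eef_pos"].round(4),"F",np.round(o["wrist_force"],1),"w",round(o["width"],4))
E
python3 - <<'E'
from h import *
th=np.radians(86.1); R=Rt(np.pi/2-th)
robot.move_ptp(gp(th,.12),R); st()
robot.move_straight(gp(th,.039),R,velocity=.1); st()
robot.move_gripper(0.0); st("grip")
E
```

```text
t 2.16 p [0.5063 0.1607 0.2574] F [0.6 0.1 0.3] w 0.0854
 t 3.12 p [0.5528 0.1597 0.1931] F [-0.6 -0.6 -0.1] w 0.085
grip t 3.76 p [0.5528 0.1599 0.1927] F [-4.7  2.1  5.6] w 0.0153
```

Gripped (15.3 mm measured against a 16 mm paddle). Now the swing.

```bash
python3 - <<'E'
from h import *
a=np.radians(86.1)
for th in np.linspace(a,0,12)[1:]:
    robot.move_straight(gp(th,.039),Rt(np.pi/2-th),velocity=.1)
    F=robot.get_obs()["wrist_force"]; print(round(np.degrees(th)),F.round(1),end=" ")
st()
robot.move_gripper(.05); st("rel")
robot.move_straight(gp(0,.17),Rt(np.pi/2),velocity=.2)
R=Rt(0); robot.move_ptp(FC+.22*n,R)
wrist("w2");st()
E
```

```text
78 [-4.5  2.2  4.5] 70 [-4.5  1.1  3.9] 63 [-3.9  1.4  4.1] 55 [-2.9  0.5  5. ] 47 [-4.   0.2  5.5] 39 [-2.8 -1.4  5.3] 31 [-2.5 -0.1  5.5] 23 [-2.6 -0.9  5.3] 16 [-2.  -1.6  5.2] 8 [-1.5 -1.4  5.5] 0 [-2.  -1.8  6.3]  t 6.88 p [0.4911 0.2334 0.1485] F [-2.  -1.8  6.3] w 0.015
rel t 7.3 p [0.4905 0.2335 0.1477] F [1.  0.9 0.6] w 0.0502
 t 9.43 p [0.3852 0.1576 0.2956] F [ 0.8 -0.3  0.2] w 0.0499
```

View pics/w2.png

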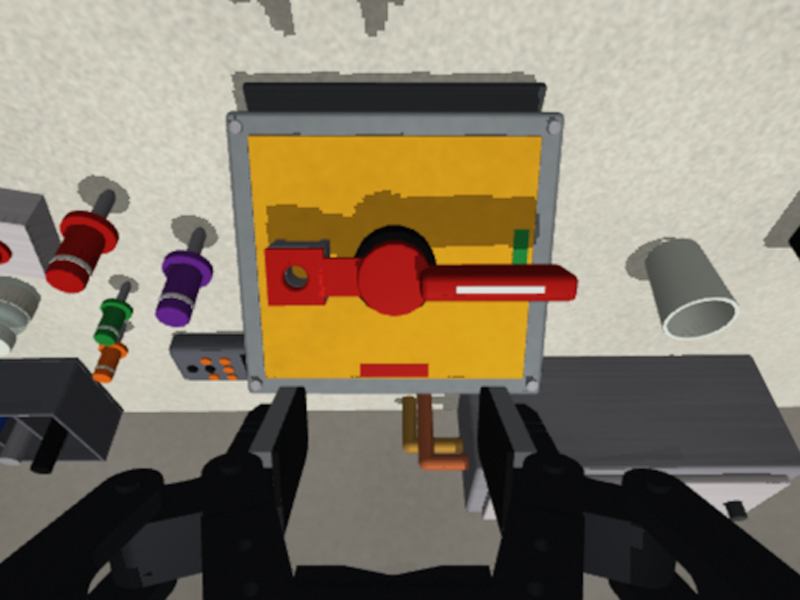

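The paddle is level at 9 o'clock, the tab sits over the hasp, and the hole is visible at (296,277). I'll measure the angle.

```bash
python3 - <<'E'
from h import *
d=np.load("w2.npz");W=d["W"];f=d["f"];L=(W-FC)@H
hsv=cv2.cvtColor(f,cv2.COLOR_RGB2HSV);Hh,S,V=[hsv[...,i].astype(int) for i in range(3)]
red=((Hh<6)|(Hh>174))&(S>150)&(abs(L[...,0])<.06)&(abs(L[...,1])<.12)
yel=(Hh>15)&(Hh<30)&(S>170)&(V>60)&(abs(L[...,0])<.1)&(abs(L[...,1])<.12)
print("yel z",np.nanmedian(L[yel][:,2]))
m=(abs(L[...,2])<.007)&(abs(L[...,0])<.13)&(abs(L[...,1])<.13)
print("face",cv2.minAreaRect((L[m][:,:2]*1000).astype(np.float32)))
tabm=None
for nm,z0 in(("tab",.040),("pad",.070)):
    m=red&(abs(L[...,2]-z0)<.004)
    if nm=="tab": m&=L[...,1]<-.04
    q=L[m];R=cv2.minAreaRect((q[:,:2]*1000).astype(np.float32));print(nm,R,np.median(q[:,2]))
    if nm=="pad":
        a=np.polyfit(q[:,1],q[:,0],1);print("paddle angle deg",np.degrees(np.arctan(a[0])))
# tab hole: by filling
K,T,Rw,pw=d["K"],d["T"],d["R"],d["p"]
m=(red&(abs(L[...,2]-.04)<.006)&(L[...,1]<-.03)).astype(np.uint8)
cs,hi=cv2.findContours(m,cv2.RETR_CCOMP,cv2.CHAIN_APPROX_NONE)
def ray(u,v,z0):
    r=np.array([(u-K[0,2])/K[0,0],(v-K[1,2])/K[1,1],1]);r=Rw@(T[:3,:3]@r);o_=Rw@T[:3,3]+pw
    ol=(o_-FC)@H;rl=r@H;return (ol+rl*(z0-ol[2])/rl[2]).round(4)
for c,h in zip(cs,hi[0]):
    if h[3]>=0 and len(c)>12:
        (u,v),ax,an=cv2.fitEllipse(c);print("hole px",u,v,ax,ray(u,v,.04))
g=f[160:200,160:220,::-1];cv2.imwrite("pics/w2c.png",cv2.resize(g,None,fx=10,fy=10,interpolation=cv2.INTER_CUBIC))
# pin etc
E
```

```text
yel z 0.002177047145836282
face ((0.5575103759765625, -0.04486083984375), (198.99417114257812, 220.72482299804688), 0.04982069879770279)
tab ((-0.03257942199707031, -59.526458740234375), (35.04605484008789, 38.76453399658203), 0.04208870232105255) 0.03941665941214898
pad ((-0.4265298843383789, 59.54973220825195), (14.756897926330566, 88.30036926269531), 0.18302315473556519) 0.0690303945679692
paddle angle deg -0.1284811913733473
hole px 188.8056182861328 176.5899658203125 (15.220826148986816, 16.238622665405273) [-0.0006 -0.061   0.04  ]
```

View pics/w2c.png

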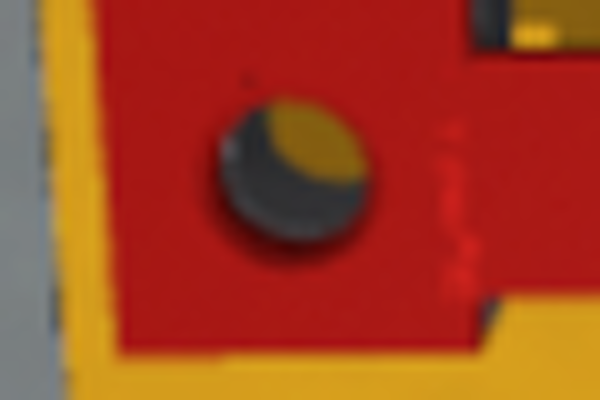

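The handle is within about 0.2° of OFF and the holes are lined up. On to the pin.

```bash
python3 - <<'E'
from h import *
y=np.radians(-13.5)
def Rd(s): 
    x=s*np.array([np.cos(y),np.sin(y),0]);z=np.array([0,0,-1.]);return np.column_stack([x,np.cross(z,x),z])
P=np.array([.566,-.198,.25])
for s in(1,-1):
    q=robot.ik(P,Rd(s));print(s,None if q is None else np.round(q,1))
for ph in(90,-90):
    q=robot.ik(FC+H@[0,-.062,.1],Rt(np.radians(ph)));print(ph,None if q is None else np.round(q,1))
s=1 if abs(robot.ik(P,Rd(1))[5])<abs(robot.ik(P,Rd(-1))[5]) else -1
print(s)
robot.move_ptp(P,Rd(s)); wrist("w3"); st()
W=np.load("w3.npz")["W"];f=np.load("w3.npz")["f"]
hsv=cv2.cvtColor(f,cv2.COLOR_RGB2HSV);Hh,S,V=[hsv[...,i].astype(int) for i in range(3)]
red=((Hh<6)|(Hh>174))&(S>150)&(np.hypot(W[...,0]-.566,W[...,1]+.2)<.04)
for lo,hi in((.043,.049),(.075,.09)):
    q=W[red&(W[...,2]>lo)&(W[...,2]<hi)];print(lo,len(q),np.median(q,0).round(4),cv2.minEnclosingCircle((q[:,:2]*1000).astype(np.float32)))
m=(abs(W[...,2]-.04)<.004)&(S<70)&(np.hypot(W[...,0]-.557,W[...,1]+.235)<.1)
R=cv2.minAreaRect((W[m][:,:2]*1000).astype(np.float32));print("block",R)
E
```

```text
1 [-26.3  24.5   5.5  71.1   0.   77.2]
-1 [ -26.3   24.5    5.5   71.1    0.  -102.8]
90 [  5.3 -11.8 -57.8   9.2  -3.7 -84.7]
-90 [  5.3 -11.8 -57.8   9.2  -3.7  95.3]
1
 t 10.98 p [ 0.5662 -0.1966  0.2508] F [0.1 0.2 0.2] w 0.0499
0.043 216 [ 0.5691 -0.1893  0.0442] ((566.0066528320312, -196.19293212890625), 14.593547821044922)
0.075 309 [ 0.5657 -0.196   0.0798] ((565.3023071289062, -196.61679077148438), 9.644817352294922)
block ((587.156982421875, -243.442626953125), (150.21302795410156, 135.10653686523438), 76.32791900634766)
```

View pics/w3.png

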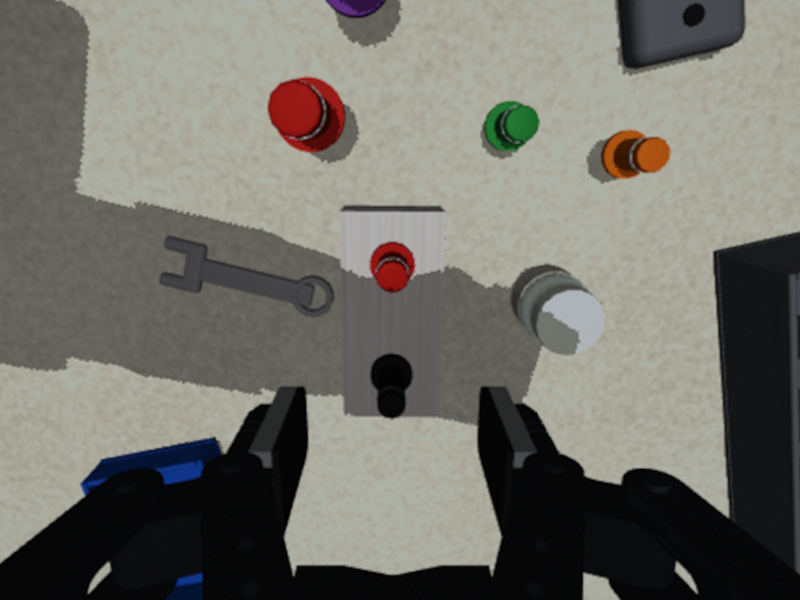

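The picture shows the pin in the block at (393,268), the black probe at (391,380), and clear space for the fingers on both sides. The measured pin top of 0.080 m matches the expected 0.081 m. Grasping.

```bash
python3 - <<'E'
from h import *
R=robot.get_obs()["eef_rot"]
y=np.radians(-13.5);x=np.array([np.cos(y),np.sin(y),0]);z=np.array([0,0,-1.]);R=np.column_stack([x,np.cross(z,x),z])
P=np.array([.5657,-.1964,.049])
robot.move_straight(P+[0,0,.08],R,velocity=.2);robot.move_straight(P,R,velocity=.1);st("at")
robot.move_gripper(0);st("grip")
robot.move_straight(P+[0,0,.16],R,velocity=.15);st("lift")
q=robot.ik(FC+H@[0,-.0618,.14],Rt(np.radians(90)));print(q)
q=robot.ik(FC+H@[0,-.0618,.14],Rt(np.radians(-90)));print(q)
wrist("w4")
s=snapshot("side");cv2.imwrite("pics/side4.png",cv2.resize(s["frame"][100:280,180:400,::-1],None,fx=3.3,fy=3.3,interpolation=cv2.INTER_CUBIC))
E
```

```text
at t 12.69 p [ 0.5662 -0.1967  0.0497] F [-0.1  0.7  1.2] w 0.0497
grip t 13.07 p [ 0.5662 -0.1966  0.0498] F [-0.3  0.3  4.5] w 0.0182
lift t 14.29 p [ 0.5652 -0.1962  0.208 ] F [ 0.1  0.9 -0.6] w 0.0186
[  5.9274248  -17.89022428 -55.69759572  17.39826003  -4.05250667
 -84.19281268]
[  5.9274248  -17.89022428 -55.69759572  17.39826003  -4.05250667
  95.80718732]
```

View pics/w4.png

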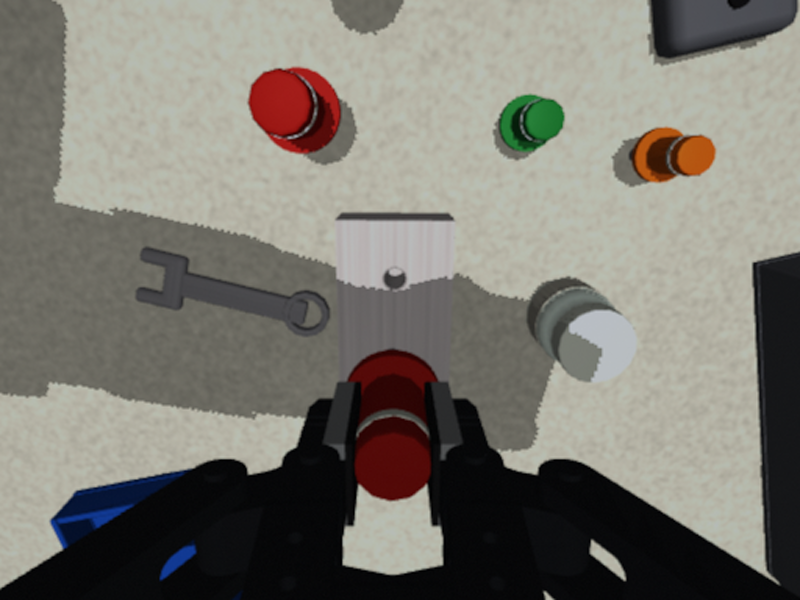

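View pics/side4.png

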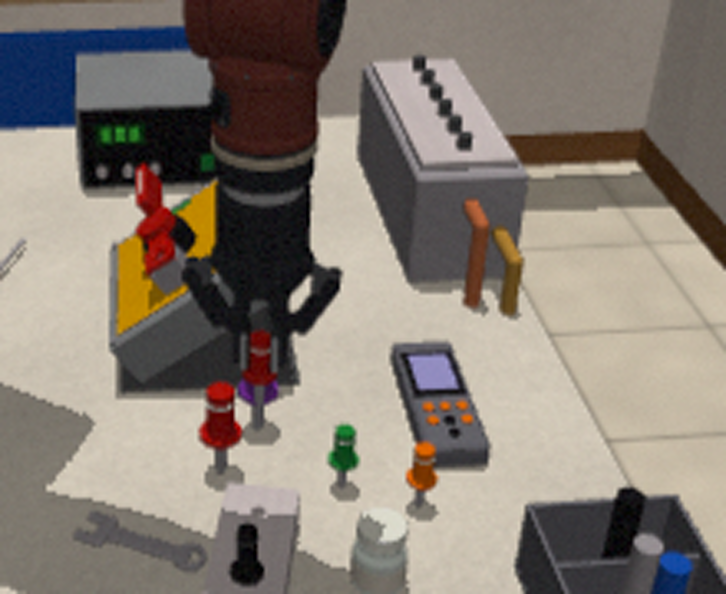

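The pin is held straight and the hole it came from is empty; the probe hides behind the gripper in the wrist view, but the side view shows it undisturbed. Moving to a point on the hole axis, then checking alignment before insertion.

```bash
python3 - <<'E'
from h import *
R=Rt(np.radians(-90)); tgt=lambda o:FC+H@[-.0002,-.0614,o]
robot.move_ptp(tgt(.22),R); robot.move_straight(tgt(.095),R,velocity=.12)
o=robot.get_obs();st();print("err local",((o["eef_pos"]-tgt(.095))@H).round(4),"ang",np.degrees(np.arccos(np.clip(-o["eef_rot"][:,2]@n,-1,1))))
W,s=wrist("w5")
for m,b in(("side",(110,230,170,320)),("scene",(90,230,200,340))):
    s=snapshot(m);np.savez(m+"5.npz",**s);cv2.imwrite(f"pics/{m}5.png",cv2.resize(s["frame"][b[0]:b[1],b[2]:b[3],::-1],None,fx=4.2,fy=4.2,interpolation=cv2.INTER_CUBIC))
E
```

```text
t 16.93 p [0.4556 0.0947 0.1939] F [-0.8  0.3  0.2] w 0.0184
err local [ 0.0003 -0.      0.0002] ang 0.014499485295895143
```

View pics/w5.png

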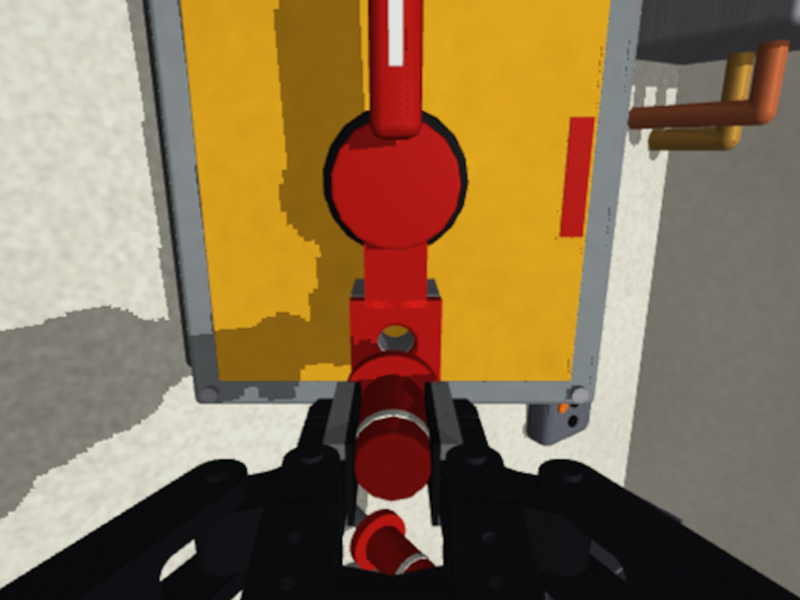

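View pics/side5.png

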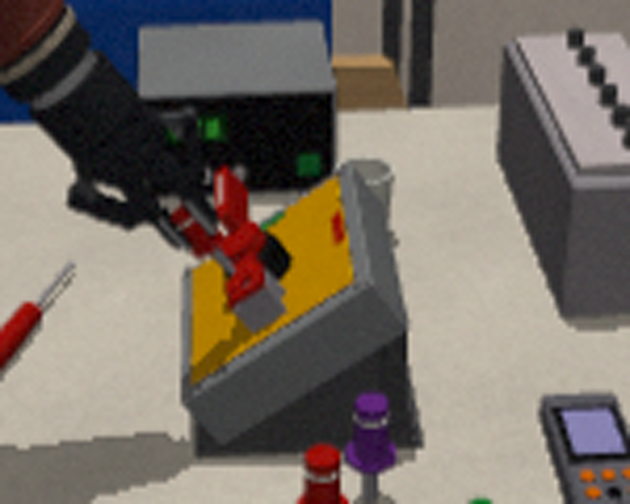

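The pin at (393,430) is centred across the tab hole at (396,338), and the shank points at the hole in the side view. Inserting in stages and watching the force.

```bash
python3 - <<'E'
from h import *
R=Rt(np.radians(-90)); tgt=lambda o:FC+H@[-.0004,-.0614,o]
for o_ in (.085,.078,.072,.066,.06,.056,.053,.051,.050,.049):
    robot.move_straight(tgt(o_),R,velocity=.04)
    o=robot.get_obs();F=o["wrist_force"]@H; print(o_,"F local",F.round(1),"err",((o["eef_pos"]-tgt(o_))@H*1000).round(1),"w",round(o["width"],4))
    if abs(F[2])>10 or np.hypot(*F[:2])>10: print("stop");break
st()
E
```

```text
0.085 F local [-0.  -0.  -0.8] err [-0.4 -0.  -0.3] w 0.0185
0.078 F local [-0.3  0.5 -0.1] err [-0.4 -0.1 -0.3] w 0.0181
0.072 F local [-0.8  0.  -0.2] err [-0.2 -0.  -0.2] w 0.0185
0.066 F local [-0.6 -1.1 -0.3] err [-0.3 -0.1 -0.2] w 0.0186
0.06 F local [ 0.4 -0.1  0.2] err [-0.2 -0.  -0.2] w 0.0184
0.056 F local [-1.5  0.9  0.1] err [-0.2 -0.  -0.2] w 0.0183
0.053 F local [-0.1 -0.1 -0.2] err [-0.1 -0.  -0.1] w 0.0184
0.051 F local [ 0.5  0.6 -0.4] err [-0.1  0.  -0.1] w 0.0185
0.05 F local [-0.1 -0.1 -0. ] err [-0.  0. -0.] w 0.0185
0.049 F local [-2.  -1.1 20.8] err [ 0.1 -0.   0.5] w 0.0186
stop
 t 19.96 p [0.4815 0.0943 0.1563] F [-13.6  -0.9  15.9] w 0.0186
```

The pin seated freely: no side force, then 21 N axial at the expected depth. Release, retreat and check.

```bash
python3 - <<'E'
from h import *
R=Rt(np.radians(-90)); tgt=lambda o:FC+H@[-.0004,-.0614,o]
robot.move_straight(tgt(.0496),R,velocity=.02)
robot.move_gripper(.045);st("rel")
robot.move_straight(tgt(.15),R,velocity=.1)
robot.move_ptp(FC+.24*n,Rt(0));st()
W,s=wrist("w6");f=s["frame"];L=(W-FC)@H
hsv=cv2.cvtColor(f,cv2.COLOR_RGB2HSV);Hh,S,V=[hsv[...,i].astype(int) for i in range(3)]
red=((Hh<6)|(Hh>174))&(S>120)
m=red&(abs(L[...,0])<.04)&(L[...,1]>-.1)&(L[...,1]<-.035)
q=L[m&(L[...,2]>.074)];print("grip top",len(q),np.median(q,0).round(4),cv2.minEnclosingCircle((q[:,:2]*1000).astype(np.float32)))
q=L[m&(abs(L[...,2]-.045)<.003)];print("flange",len(q),np.median(q[:,2]),cv2.minEnclosingCircle((q[:,:2]*1000).astype(np.float32)))
q=L[red&(abs(L[...,2]-.07)<.004)&(L[...,1]>.02)];print("paddle",np.degrees(np.arctan(np.polyfit(q[:,1],q[:,0],1)[0])),q.mean(0))
s=snapshot("side");cv2.imwrite("pics/side6.png",cv2.resize(s["frame"][:,:,::-1],(800,600)))
E
```

```text
rel t 20.58 p [0.4814 0.0943 0.1563] F [-0.  -0.1 -0.2] w 0.0446
 t 22.93 p [0.3737 0.1577 0.312 ] F [ 0.2  0.5 -0.3] w 0.0449
grip top 363 [-0.0033 -0.0607  0.0802] ((-2.4966089725494385, -61.56742477416992), 9.91313362121582)
flange 280 0.04450836871666639 ((-2.490804672241211, -61.72319412231445), 15.067534446716309)
paddle 0.21989544771584793 [-0.00131075  0.06238813  0.06897652]
```

View pics/w6.png

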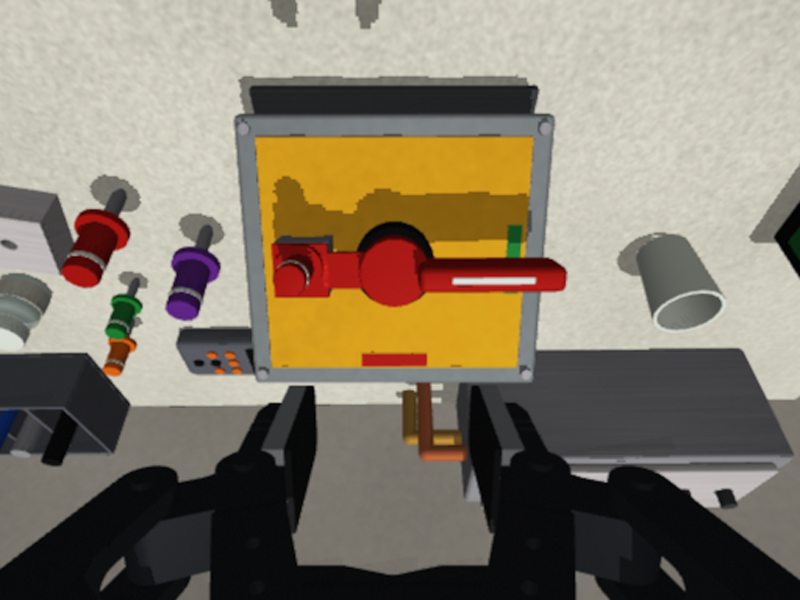

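View pics/side6.png

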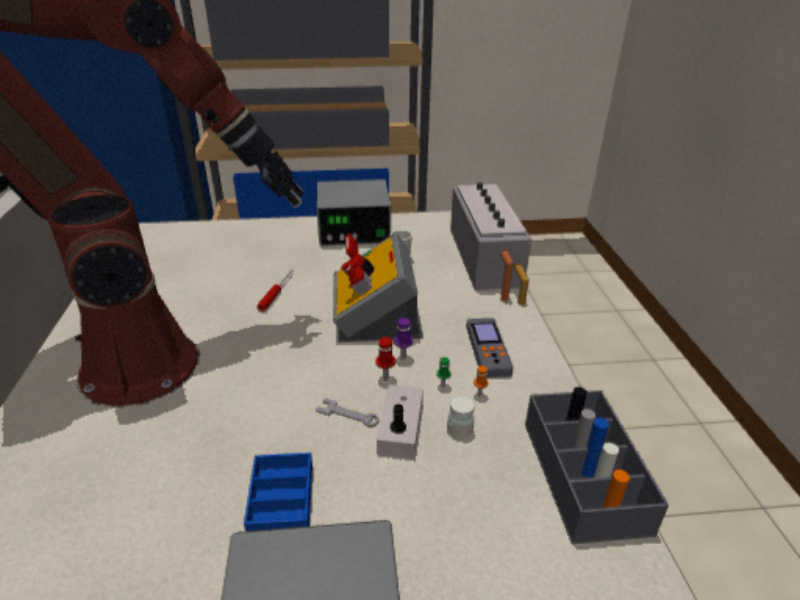

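The pin is seated in the tab, the handle is at OFF and the bystanders are where they were. Handing in.

```bash
python3 - <<'E'
from plant import robot,job_done
job_done();print(robot.get_obs()["time"])
E
```

```text
the job is handed in; nothing more can be done
the job is handed in; nothing more can be done
```

The isolator is switched off and locked: the handle is at OFF and the red pin is fully home through both holes. I handed the job in at about 23 s; no verdict was reported.

I pinched the paddle, swung it from about 86° to OFF, then took the smaller red pin from the block and pushed it in along the hole axis. The insertion met no side force until the flange seated with about 21 N. I then released it and backed away.

**Last checks, from the final wrist and side views:**
- **Handle:** it measures within about 0.2° of OFF.
- **Depth:** the flange top is 44.5 mm out from the face, against 45 mm expected, so the flange sits on the tab.
- **Position:** the pin is about 2.5 mm downslope of the hole axis, having slid inside the hole clearance after release. The limit is 7 mm.
- **Tilt:** the flange and grip-top centres agree to 0.2 mm, so there is no visible tilt.
- **Bystanders:** they all look unmoved; I checked this by eye and did not measure it.
- **Contact:** the gripper is clear and the wrist force is near zero.

One measurement disagreed: the yellow plate read about 2–3 mm above the face implied by the given sizes. I treated that as plate thickness, and the seating depth agreed with it.

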